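Set the sprung rodent trap

TASK

One of the two rodent traps on the desk has gone off: its wire bow lies shut on the front posts. Set it again: draw its bow all the way over to the back until the catch snaps over it, then let go so that the catch alone holds it. Do not let the bow snap shut, and do not set off the other trap, which is already set.

Things in the scene. Friction and masses are not known exactly. Their poses are not given: they have to be found in the camera images.
- trap: Trap that has gone off: wooden board 190 (x) x 120 x 10 mm fixed to the desk. Origin: centre of its underside; z up. The bow's hinge axis lies along y, 20 mm above the origin. Front posts (x -66, y +-42) are 40 mm high. The catch stands at x +55, y +40, its hook 53 mm high over the set bar; its treadle, a disc 28 mm wide, top 24 mm above the desk, lies at x +5, y 0.
- bow (a joint): Angle in rad by which that trap's bow (steel wire, 100 mm wide, bar 70 mm from the hinge) is drawn: 0 shut on the front posts, bar 66 mm in front (-x) of the hinge, 20 deg above level; grows as it swings up and over to +x. The spring pulls it shut, 3 N at the bar at 0, 6 N at the back. It brushes the catch from 1.9, snaps under it at about 2.40, stop at 2.63; let go, it rests on the catch at 2.36.
- bow_grip (a point): Centre of the black grip sleeve (12 mm thick, 40 mm long, along the bow's bar) of the trap that has gone off; 44 mm above the desk while shut, 50 mm when set. The round bar turns between the fingers. The catch is beside the sleeve and lets go at under 1 N on the treadle or hook: to let go, open the fingers to 40-50 mm (a wide-open finger may hit the treadle) and lift straight up.
- set_trap: The other trap, of the same make, already set (its bow lies over the back, under its catch). Origin and axes as for the first. To be left set; a touch on its treadle fires it.
- set_bow (a joint): Angle in rad of the other trap's bow, as for the first: 2.36 while set, falls to 0 when it fires.

How it is judged:
By the outcome, as a careful person would: the job done as asked, in the order asked, and still so for the second after the job is handed in, with the robot touching nothing.
It also fails if it takes over 42 s, if anything falls off the work surface, if the arm or the gripper's body presses on something with over 40 N, if the wrist force passes 120 N, or if a joint passes its speed limit or range.

ROBOT

A 6-joint arm with a two-finger parallel gripper is mounted at the origin on a cart in front of the work surface, level with it; the furniture and walls round the work are solid. World frame = base frame: x ahead of the robot, y to its left, z up, the work surface at z = 0. Lengths are in m, angles in rad, forces in N, time in s.
With the tool pointing down it reaches from about 0.35 to 0.975 m from the base axis. Payload 7.1 kg.
Tool frame: the origin (TCP) lies at the very end of the fingers, on their centre line; the grasp point (between the pads) lies 19 mm behind it (robot.grip_point_offset is the distance from the TCP to the grasp point, in m); z points along the fingers, y is the line along which they close (so a half turn about z gives the same grasp; the last joint's range is limited). The gripper opens to 88 mm and grips with 3 to 60 N. Pads are 20 mm wide; open, the fingers measure 115 mm over their backs; the gripper's body (75 mm by 178 mm) begins 61 mm behind the grasp point.
Start: joints at [1.22, 0.423, 1.63, -0, 1.089, -0.019], TCP at [0.204, 0.591, 0.223] pointing down, gripper open.
Joint ranges: [-3, 3], [-0.9, 2.11], [0.09, 2.58], [-1.31, 4.45], [0.11, 2.69], [-2.54, 2.54]. Speed limits (rad/s): [2.39, 2.39, 3.01, 3.14, 3.14, 3.14].

INTERFACE

Orientations are given as a rotation vector (axis times angle).
In Python, from cell import robot, cams gives the robot as it stands.
- The arm moves only by the tool step_arm, never from a script. Its argument "plan" is a list of rows, each an object with "delta_pos": the shift along the tool's x, y, z in cm, a list of three; "rot": the turn, a rotation vector about the tool's x, y, z in rad, a list of three. In form: [{"delta_pos": [tx, ty, tz], "rot": [ax, ay, az]}, ...]. A call has exactly 8 rows; each row is the pose to reach, as a shift and turn from the pose commanded when the call began, along the tool's axes at that moment; what a row does not reach only later rows make up. A row lasts 1/10 s, in which the tool goes at most 50 mm and 8.59 degrees, less where a joint would pass 70% of its speed; a pose out of reach is approached as far as the arm can. A call with a gripper value outside its range is refused whole. "gripper" is the opening, from -1 (shut) to 1 (fully open), set as the call begins (left out, the last holds). The fingers move at their own pace and stop on an object; "squeeze" is the grip in N (left out, the last holds). Time passes only in rows, so rows that repeat a pose let the fingers close, or fill a call up. It gives the time, the measured TCP pose, the force, the opening and the grip force at its end, in the units of the state.
- robot.read_state(): the state, without advancing time (a new reading comes with each control period).
- cams.camera(name): name is "scene" or "top"; returns a dict with "frame" (400x640x3 uint8, red, green, blue), "intrinsics" (3x3 intrinsics, pixels), "rvec" (rotation vector, rad) and "tvec" (3), from world to camera coordinates, as OpenCV has them. Camera axes: x right, y down, z forward; pixel columns grow to the right and rows downward; lengths in m; the calibration is good to about 2 mm. A picture is of the moment at which its call begins. There is no depth.
- robot.hand_in(): hands the job in; it is judged then, once.
The state is a dict: "t": time; "joint_pos": joint angles; "joint_velocities": joint speeds; "joint_torque": joint torques, N m; "eef_pos": TCP position; "tool_rot": TCP orientation; "force": force on the tool from outside, world axes, zero at the start; "wrist_torque": the same for the moment, N m; "opening": opening from 0.0 (shut) to 1.0 (fully open); "grip_force": force on a finger pad.
Only numpy, scipy, OpenCV 4.12 (cv2) and the standard library are available. Lean on these libraries where they do the work, as an engineer would, in place of code of your own. Each camera call takes 0.05 s, during which the arm holds its last target. There are 200 camera calls.

## Working session

There is one attempt and no reset: what is moved stays moved. The work goes in short steps, Python scripts to look and compute and a tool call to move; the robot and the scene stay as the last step left them, time stands still between calls to the robot, and variables do not carry over. Pictures are saved under pics/ and viewed, at most 10 in all, crops included, and the job is handed in when it is done.

Besides the shell and the picture viewer there is one more tool, called after "Emit:" as a command line: name --argument value ..., lists and objects as JSON in quotes. step_arm: Moves the arm, as the interface text tells. Its arguments: {"type":"object","properties":{"plan":{"type":"array"},"gripper":{"type":"number"},"squeeze":{"type":"number"}},"required":["plan"]}

```bash
mkdir -p pics
python3 - <<'E'
from cell import robot,cams
import cv2,numpy as np
for n in("scene","top"):
    c=cams.camera(n);cv2.imwrite(f"pics/{n}0.png",c["frame"][:,:,::-1]);np.savez(n+".npz",**c)
    R=cv2.Rodrigues(np.array(c["rvec"]))[0];print(n,-R.T@np.array(c["tvec"]).ravel(),R[2],c["intrinsics"])
s=robot.read_state();print(s)
E
```

```text
scene [-0.22041845 -0.50307748  0.88715211] [ 0.61355096  0.35523696 -0.70523891] [[507.81712494   0.         322.8926256 ]
 [  0.         507.81712494 198.00224312]
 [  0.           0.           1.        ]]
top [ 0.27666782 -0.03067702  1.18474251] [ 0.17708423 -0.05179756 -0.98283172] [[511.35175282   0.         329.43178701]
 [  0.         511.35175282 192.09584158]
 [  0.           0.           1.        ]]
{'t': 0.1, 'joint_pos': array([ 1.22000328e+00,  4.23772818e-01,  1.63059300e+00,  9.40707442e-06,
        1.08858514e+00, -1.90063842e-02]), 'joint_velocities': array([-0.00063507, -0.00119916, -0.00266968, -0.00021318, -0.00058453,
       -0.00135961]), 'joint_torque': array([-6.50626625e-04, -5.45606017e+01, -2.74324751e+01,  6.44742837e-02,
        1.87732698e-02, -5.68578128e-05]), 'eef_pos': array([0.2033915 , 0.59046112, 0.22198227]), 'tool_rot': array([-5.18746139e-01, -3.09820626e+00,  2.09467099e-03]), 'force': array([0.22611671, 0.63373401, 0.09074945]), 'wrist_torque': array([0.03728489, 0.01120204, 0.0581944 ]), 'grip_force': 0.0, 'opening': 0.9973630679087222}
```

View pics/scene0.png

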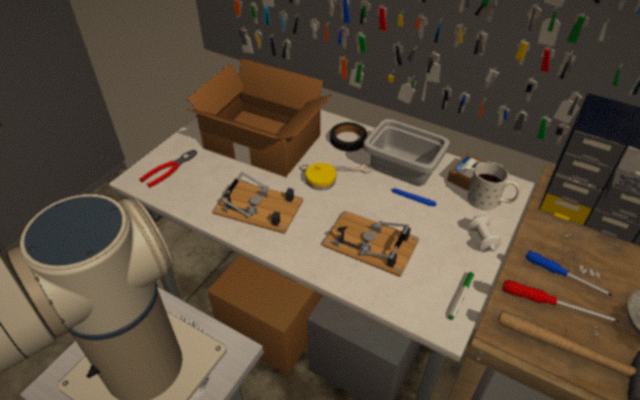

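View pics/top0.png

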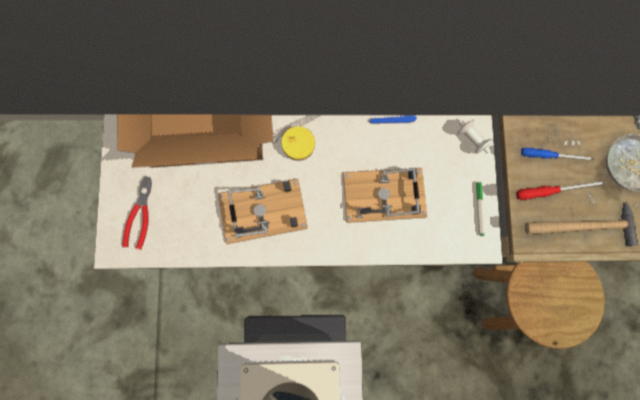

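Run:
```python
import cv2,numpy as np
t=cv2.imread("pics/top0.png")[150:250,205:440];s=cv2.imread("pics/scene0.png")[165:280,205:425]
a=cv2.resize(t,(700,298),interpolation=cv2.INTER_CUBIC);b=cv2.resize(s,(574,300),interpolation=cv2.INTER_CUBIC)
b=cv2.copyMakeBorder(b,0,0,0,126,0)
cv2.imwrite("pics/crop0.png",np.vstack([a,b]))
```

```text
(no output)
```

View pics/crop0.png

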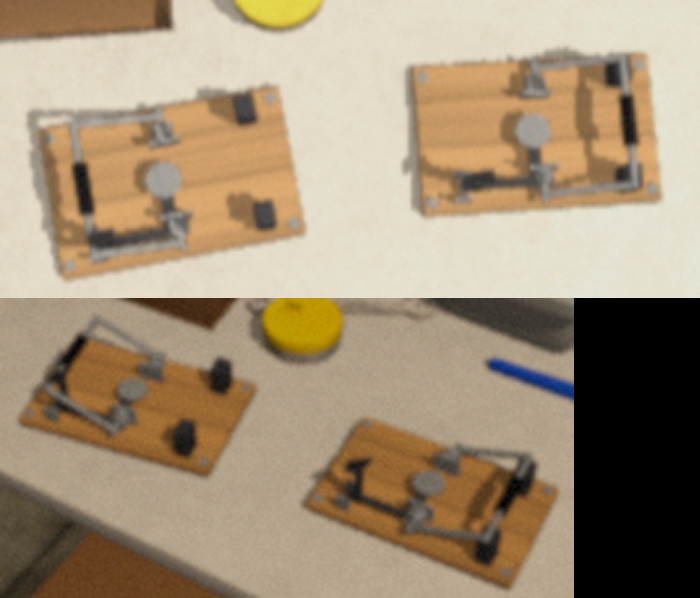

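```bash
cat > h.py <<'E'
import cv2,numpy as np
from scipy.spatial.transform import Rotation as Ro
def ray(c,uv):
    R=cv2.Rodrigues(np.array(c["rvec"]))[0];t=np.array(c["tvec"]).ravel();K=np.array(c["intrinsics"])
    d=R.T@np.linalg.inv(K)@np.array([uv[0],uv[1],1.]);return -R.T@t,d
def onz(c,uv,z):
    o,d=ray(c,uv);return o+d*(z-o[2])/d[2]
def two(c1,u1,c2,u2):
    o1,d1=ray(c1,u1);o2,d2=ray(c2,u2);A=np.stack([d1,-d2],1);s=np.linalg.lstsq(A,o2-o1,rcond=None)[0]
    a,b=o1+s[0]*d1,o2+s[1]*d2;return (a+b)/2,np.linalg.norm(a-b)
E
python3 - <<'E'
from h import *
c=dict(np.load("top.npz"));f=c["frame"];s=dict(np.load("scene.npz"))
hsv=cv2.cvtColor(f,cv2.COLOR_RGB2HSV)
m=((hsv[...,1]>70)&(hsv[...,2]>70)).astype(np.uint8);m[:,:325]=0;m[:,445:]=0;m[:155]=0;m[235:]=0
m=cv2.morphologyEx(m,cv2.MORPH_CLOSE,np.ones((9,9)))
ct=max(cv2.findContours(m,0,1)[0],key=cv2.contourArea);r=cv2.minAreaRect(ct);b=cv2.boxPoints(r)
P=np.array([onz(c,p,.010) for p in b]);print(r,P.round(4),[np.linalg.norm(P[i]-P[i-1]).round(4) for i in range(4)],P.mean(0))
def dark(f,x0,x1,y0,y1,th):
    g=f.max(2).astype(int);k=np.zeros(g.shape,np.uint8);k[y0:y1,x0:x1]=(g[y0:y1,x0:x1]<th)
    n,_,st,ce=cv2.connectedComponentsWithStats(k)
    return [(st[i].tolist(),ce[i].round(1)) for i in range(1,n) if st[i,4]>8]
print(dark(f,325,445,155,235,60));print(dark(s["frame"],320,425,210,280,50))
E
```

```text
((384.50006103515625, 194.50001525878906), (50.42140197753906, 80.88710021972656), 86.18592071533203) [[ 0.5362 -0.1241  0.01  ]
 [ 0.5486 -0.317   0.01  ]
 [ 0.4279 -0.3192  0.01  ]
 [ 0.4169 -0.1295  0.01  ]] [np.float64(0.1194), np.float64(0.1933), np.float64(0.1207), np.float64(0.1899)] [ 0.4823929  -0.22244598  0.01      ]
[([409, 172, 4, 6, 20], array([410.2, 174.7])), ([414, 183, 4, 15, 46], array([415.4, 190. ])), ([412, 207, 4, 3, 9], array([413.3, 208.1])), ([362, 209, 8, 4, 12], array([365.2, 210.2]))]
[([338, 228, 7, 15, 46], array([340.9, 235.1])), ([396, 231, 13, 16, 79], array([401.9, 238.1])), ([387, 256, 9, 10, 50], array([390.9, 261.3]))]
```

Run:
```python
from h import *
from cell import robot
c=dict(np.load("top.npz"));s=dict(np.load("scene.npz"))
print(onz(c,(415.5,190),.044),onz(s,(401.5,239.5),.044),two(c,(415.5,190),s,(401.5,239.5)))
st=robot.read_state();R=Ro.from_rotvec(st["tool_rot"]).as_matrix();print(R.round(3))
yaw=np.deg2rad(93.5);lx=np.array([np.cos(yaw),np.sin(yaw),0])
for sg in(1,-1):
    y=sg*lx;z=np.array([0,0,-1.]);T=np.stack([np.cross(y,z),y,z],1);print(sg,Ro.from_matrix(R.T@T).as_rotvec())
    for nm,p in(("above",[.486,-.288,.125]),):print(nm,(R.T@(np.array(p)-st["eef_pos"])*100).round(2))
```

```text
[ 0.48593107 -0.2883118   0.044     ] [ 0.48978492 -0.2904203   0.044     ] (array([ 0.48678105, -0.28951634,  0.04575819]), np.float64(0.003812226017793025))
[[-0.945  0.326 -0.   ]
 [ 0.326  0.945 -0.001]
 [ 0.    -0.001 -1.   ]]
1 [-1.33368118e-03 -3.00445639e-04 -3.92877494e-01]
above [-55.33 -73.84   9.8 ]
-1 [-4.18314267e-04  1.85690120e-03  2.74871453e+00]
above [-55.33 -73.84   9.8 ]
```

Emit:
step_arm --plan '[{"delta_pos": [-55.3, -73.8, 2], "rot": [0, 0, 2.749]}, {"delta_pos": [-55.3, -73.8, 2], "rot": [0, 0, 2.749]}, {"delta_pos": [-55.3, -73.8, 2], "rot": [0, 0, 2.749]}, {"delta_pos": [-55.3, -73.8, 2], "rot": [0, 0, 2.749]}, {"delta_pos": [-55.3, -73.8, 2], "rot": [0, 0, 2.749]}, {"delta_pos": [-55.3, -73.8, 2], "rot": [0, 0, 2.749]}, {"delta_pos": [-55.3, -73.8, 2], "rot": [0, 0, 2.749]}, {"delta_pos": [-55.3, -73.8, 2], "rot": [0, 0, 2.749]}]' --gripper 0.14

```text
t: 0.9
eef_pos: [0.326, 0.2083, 0.214]
tool_rot: [2.184, 2.258, 0.0]
force: [1.2, 0.3, -0.2]
opening: 0.569
grip_force: 0.0
```

```bash
cat > g.py <<'E'
from h import *
from cell import robot
import sys
yaw=np.deg2rad(93.5);lx=np.array([np.cos(yaw),np.sin(yaw),0]);O=np.array([.4822,-.2228,0])
y=-lx;z=np.array([0,0,-1.]);T=np.stack([np.cross(y,z),y,z],1)
def go(p):
    st=robot.read_state();R=Ro.from_rotvec(st["tool_rot"]).as_matrix()
    print(st["t"],"q",st["joint_pos"].round(2),"eef",st["eef_pos"].round(4),"F",st["force"].round(1),"op",round(st["opening"]*88,1),st["grip_force"])
    print("d",(R.T@(np.array(p)-st["eef_pos"])*100).round(2),"rot",Ro.from_matrix(R.T@T).as_rotvec().round(3))
if __name__=="__main__": go([float(a) for a in sys.argv[1:4]])
E
python3 g.py .486 -.288 .15
```

```text
0.9 q [ 0.54  0.08  2.13 -0.    0.93  0.5 ] eef [0.326  0.2083 0.214 ] F [ 1.2  0.3 -0.2] op 50.0 0.0
d [-50.14  14.32   6.4 ] rot [ 0.    -0.     1.543]
```

Emit:
step_arm --plan '[{"delta_pos": [-50.1, 14.3, 1], "rot": [0, 0, 1.543]}, {"delta_pos": [-50.1, 14.3, 1], "rot": [0, 0, 1.543]}, {"delta_pos": [-50.1, 14.3, 1], "rot": [0, 0, 1.543]}, {"delta_pos": [-50.1, 14.3, 1], "rot": [0, 0, 1.543]}, {"delta_pos": [-50.1, 14.3, 1], "rot": [0, 0, 1.543]}, {"delta_pos": [-50.1, 14.3, 1], "rot": [0, 0, 1.543]}, {"delta_pos": [-50.1, 14.3, 1], "rot": [0, 0, 1.543]}, {"delta_pos": [-50.1, 14.3, 1], "rot": [0, 0, 1.543]}]'

```text
t: 1.7
eef_pos: [0.4507, -0.172, 0.2062]
tool_rot: [-3.078, -0.629, 0.0]
force: [0.9, 0.8, -0.6]
opening: 0.568
grip_force: 0.0
```

```bash
python3 g.py .486 -.288 .11
```

```text
1.7 q [-0.39  0.24  1.95  0.    0.95  0.78] eef [ 0.4507 -0.172   0.2062] F [ 0.9  0.8 -0.6] op 50.0 0.0
d [-1.3  12.06  9.61] rot [-0.     0.     0.342]
```

Emit:
step_arm --plan '[{"delta_pos": [-1.3, 12.1, 3], "rot": [0, 0, 0.342]}, {"delta_pos": [-1.3, 12.1, 3], "rot": [0, 0, 0.342]}, {"delta_pos": [-1.3, 12.1, 3], "rot": [0, 0, 0.342]}, {"delta_pos": [-1.3, 12.1, 9.6], "rot": [0, 0, 0.342]}, {"delta_pos": [-1.3, 12.1, 9.6], "rot": [0, 0, 0.342]}, {"delta_pos": [-1.3, 12.1, 9.6], "rot": [0, 0, 0.342]}, {"delta_pos": [-1.3, 12.1, 9.6], "rot": [0, 0, 0.342]}, {"delta_pos": [-1.3, 12.1, 9.6], "rot": [0, 0, 0.342]}]'

```text
t: 2.5
eef_pos: [0.4879, -0.2863, 0.1117]
tool_rot: [3.139, 0.107, 0.003]
force: [0.3, -0.0, -0.5]
opening: 0.571
grip_force: 0.0
```

```bash
python3 g.py .486 -.288 .025;python3 - <<'E'
from cell import cams
import cv2,numpy as np
b=[cv2.resize(cams.camera(n)["frame"][y:y+120,x:x+160,::-1],(400,300),interpolation=2) for n,x,y in(("scene",310,180),("top",320,130))]
cv2.imwrite("pics/a1.png",np.hstack(b))
E
```

```text
2.5 q [-0.55  0.49  1.84  0.    0.81  0.95] eef [ 0.4879 -0.2863  0.1117] F [ 0.3 -0.  -0.5] op 50.2 0.0
d [-0.22  0.15  8.67] rot [ 0.001 -0.002  0.007]
```

View pics/a1.png

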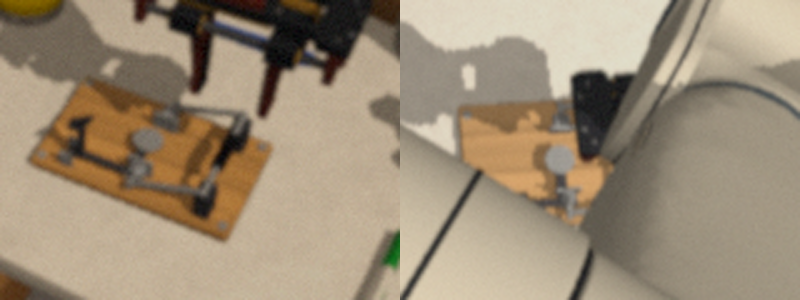

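The fingers (left half, tips near (198,90) and (265,112)) straddle the sleeve side to side above the shut bow at (237,140). Descending now.

Emit:
step_arm --plan '[{"delta_pos": [-0.2, 0.15, 3], "rot": [0, 0, 0.007]}, {"delta_pos": [-0.2, 0.15, 5], "rot": [0, 0, 0.007]}, {"delta_pos": [-0.2, 0.15, 7], "rot": [0, 0, 0.007]}, {"delta_pos": [-0.2, 0.15, 8.6], "rot": [0, 0, 0.007]}, {"delta_pos": [-0.2, 0.15, 8.6], "rot": [0, 0, 0.007]}, {"delta_pos": [-0.2, 0.15, 8.6], "rot": [0, 0, 0.007]}, {"delta_pos": [-0.2, 0.15, 8.6], "rot": [0, 0, 0.007]}, {"delta_pos": [-0.2, 0.15, 8.6], "rot": [0, 0, 0.007]}]'

```text
t: 3.4
eef_pos: [0.4858, -0.288, 0.0254]
tool_rot: [3.139, 0.096, 0.002]
force: [-0.3, 0.3, -0.1]
opening: 0.571
grip_force: 0.0
```

```bash
python3 g.py .486 -.288 .025;python3 - <<'E'
from cell import cams
import cv2,numpy as np
cv2.imwrite("pics/a2.png",cv2.resize(cams.camera("scene")["frame"][180:280,330:450,::-1],(600,500),interpolation=2))
E
```

```text
3.4 q [-0.56  0.63  1.86 -0.    0.65  0.95] eef [ 0.4858 -0.288   0.0254] F [-0.3  0.3 -0.1] op 50.3 0.0
d [0.02 0.   0.04] rot [ 0.001 -0.002 -0.   ]
```

View pics/a2.png

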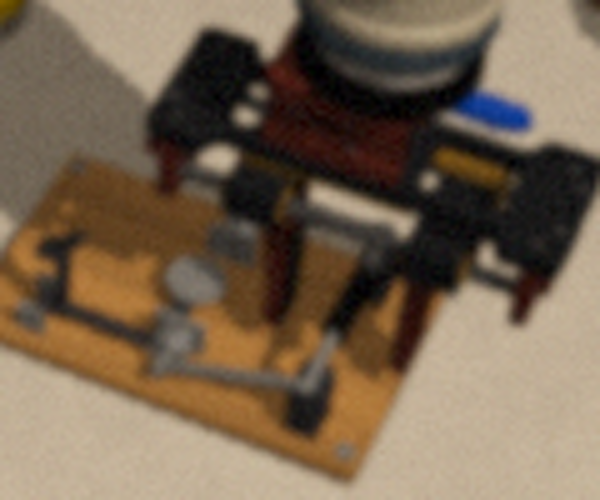

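The fingers at (280,270) and (415,315) straddle the sleeve at (350,290). Closing.

Emit:
step_arm --plan '[{"delta_pos": [0, 0, 0], "rot": [0, 0, 0]}, {"delta_pos": [0, 0, 0], "rot": [0, 0, 0]}, {"delta_pos": [0, 0, 0], "rot": [0, 0, 0]}, {"delta_pos": [0, 0, 0], "rot": [0, 0, 0]}, {"delta_pos": [0, 0, 0], "rot": [0, 0, 0]}, {"delta_pos": [0, 0, 0], "rot": [0, 0, 0]}, {"delta_pos": [0, 0, 0], "rot": [0, 0, 0]}, {"delta_pos": [0, 0, 0], "rot": [0, 0, 0]}]' --gripper -1 --squeeze 35

```text
t: 4.25
eef_pos: [0.4853, -0.289, 0.0245]
tool_rot: [3.138, 0.096, 0.001]
force: [-1.3, -7.2, -0.5]
opening: 0.127
grip_force: 35.0
```

```bash
python3 g.py .486 -.288 .025
python3 - <<'E'
import numpy as np
a0=np.deg2rad(160)
for th in np.r_[0:2.41:.15,2.40,2.45,2.5]:
    a=a0-th;print(round(th,2),"ty",round(-7*(np.cos(a)-np.cos(a0)),2),"tz",round(-7*(np.sin(a)-np.sin(a0)),2))
E
```

```text
4.25 q [-0.56  0.63  1.86 -0.    0.65  0.95] eef [ 0.4853 -0.289   0.0245] F [-1.3 -7.2 -0.5] op 11.1 35.01509606838226
d [ 0.07 -0.09 -0.05] rot [ 0.002 -0.001 -0.   ]
0.0 ty -0.0 tz -0.0
0.15 ty -0.43 tz -0.96
0.3 ty -1.0 tz -1.84
0.45 ty -1.7 tz -2.62
0.6 ty -2.5 tz -3.3
0.75 ty -3.4 tz -3.84
0.9 ty -4.36 tz -4.25
1.05 ty -5.38 tz -4.5
1.2 ty -6.43 tz -4.6
1.35 ty -7.47 tz -4.55
1.5 ty -8.5 tz -4.34
1.65 ty -9.48 tz -3.97
1.8 ty -10.4 tz -3.47
1.95 ty -11.24 tz -2.83
2.1 ty -11.97 tz -2.08
2.25 ty -12.57 tz -1.22
2.4 ty -13.05 tz -0.28
2.4 ty -13.05 tz -0.28
2.45 ty -13.17 tz 0.04
2.5 ty -13.28 tz 0.38
```

Emit:
step_arm --plan '[{"delta_pos": [0, -0.4, -0.9], "rot": [0, 0, 0]}, {"delta_pos": [0, -0.95, -1.8], "rot": [0, 0, 0]}, {"delta_pos": [0, -1.65, -2.6], "rot": [0, 0, 0]}, {"delta_pos": [0, -2.45, -3.3], "rot": [0, 0, 0]}, {"delta_pos": [0, -3.35, -3.85], "rot": [0, 0, 0]}, {"delta_pos": [0, -4.3, -4.25], "rot": [0, 0, 0]}, {"delta_pos": [0, -5.3, -4.5], "rot": [0, 0, 0]}, {"delta_pos": [0, -6.35, -4.6], "rot": [0, 0, 0]}]'

```text
t: 5.05
eef_pos: [0.4829, -0.2269, 0.0725]
tool_rot: [3.135, 0.096, 0.007]
force: [-1.6, -9.5, 3.8]
opening: 0.127
grip_force: 35.0
```

```bash
python3 g.py .482 -.224 .071;python3 - <<'E'
from cell import cams
import cv2,numpy as np
cv2.imwrite("pics/a3.png",cv2.resize(cams.camera("scene")["frame"][170:280,310:450,::-1],(700,550),interpolation=2))
E
```

```text
5.05 q [-0.46  0.52  1.92 -0.    0.7   1.05] eef [ 0.4829 -0.2269  0.0725] F [-1.6 -9.5  3.8] op 11.2 34.98371958732605
d [-0.07 -0.3   0.15] rot [ 0.005 -0.004  0.   ]
```

View pics/a3.png

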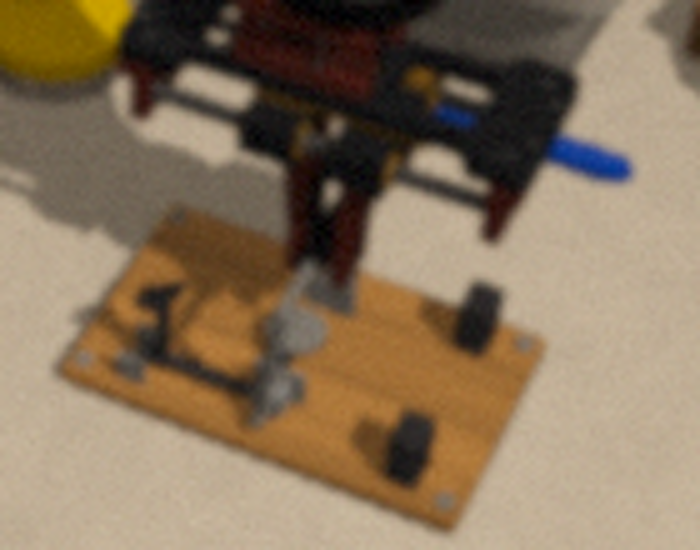

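The bow stands upright in the grip (sleeve at (320,230)). Continuing over.

Emit:
step_arm --plan '[{"delta_pos": [0, -1.1, 0.05], "rot": [0, 0, 0]}, {"delta_pos": [0, -2.1, 0.25], "rot": [0, 0, 0]}, {"delta_pos": [0, -3.1, 0.65], "rot": [0, 0, 0]}, {"delta_pos": [0, -4.0, 1.15], "rot": [0, 0, 0]}, {"delta_pos": [0, -4.6, 1.55], "rot": [0, 0, 0]}, {"delta_pos": [0, -5.1, 2.05], "rot": [0, 0, 0]}, {"delta_pos": [0, -5.6, 2.55], "rot": [0, 0, 0]}, {"delta_pos": [0, -6.05, 3.1], "rot": [0, 0, 0]}]' --squeeze 40

```text
t: 5.9
eef_pos: [0.4803, -0.1658, 0.0405]
tool_rot: [3.136, 0.097, 0.009]
force: [0.5, -11.2, 7.0]
opening: 0.123
grip_force: 40.0
```

```bash
python3 g.py .478 -.157 .025
```

```text
5.9 q [-0.35  0.55  1.99 -0.    0.6   1.16] eef [ 0.4803 -0.1658  0.0405] F [  0.5 -11.2   7. ] op 10.9 40.00708043575287
d [-0.18 -0.9   1.54] rot [ 0.004 -0.005  0.001]
```

Emit:
step_arm --plan '[{"delta_pos": [0, -0.2, 0.3], "rot": [0, 0, 0]}, {"delta_pos": [0, -0.4, 0.6], "rot": [0, 0, 0]}, {"delta_pos": [0, -0.55, 0.9], "rot": [0, 0, 0]}, {"delta_pos": [0, -0.65, 1.2], "rot": [0, 0, 0]}, {"delta_pos": [0, -0.75, 1.5], "rot": [0, 0, 0]}, {"delta_pos": [0, -0.85, 1.8], "rot": [0, 0, 0]}, {"delta_pos": [0, -0.9, 2.05], "rot": [0, 0, 0]}, {"delta_pos": [0, -0.9, 2.05], "rot": [0, 0, 0]}]'

```text
t: 6.7
eef_pos: [0.4798, -0.1564, 0.0199]
tool_rot: [3.137, 0.096, 0.009]
force: [2.2, -6.8, 5.7]
opening: 0.122
grip_force: 40.0
```

```bash
python3 g.py .478 -.157 .025;python3 - <<'E'
from cell import cams
import cv2,numpy as np
cv2.imwrite("pics/a4.png",cv2.resize(cams.camera("scene")["frame"][180:280,310:430,::-1],(600,500),interpolation=2))
E
```

```text
6.7 q [-0.34  0.59  2.   -0.    0.55  1.17] eef [ 0.4798 -0.1564  0.0199] F [ 2.2 -6.8  5.7] op 10.8 39.99704718589783
d [-0.18  0.05 -0.52] rot [ 0.003 -0.005 -0.   ]
```

View pics/a4.png

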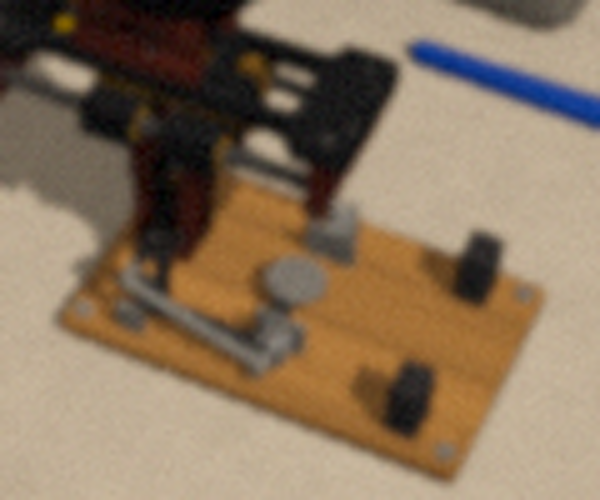

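Bow at about 2.52 rad, past the snap point. Easing back slowly to let the catch take it.

Emit:
step_arm --plan '[{"delta_pos": [0, 0.05, -0.2], "rot": [0, 0, 0]}, {"delta_pos": [0, 0.1, -0.4], "rot": [0, 0, 0]}, {"delta_pos": [0, 0.15, -0.6], "rot": [0, 0, 0]}, {"delta_pos": [0, 0.2, -0.8], "rot": [0, 0, 0]}, {"delta_pos": [0, 0.25, -0.95], "rot": [0, 0, 0]}, {"delta_pos": [0, 0.3, -1.05], "rot": [0, 0, 0]}, {"delta_pos": [0, 0.3, -1.1], "rot": [0, 0, 0]}, {"delta_pos": [0, 0.3, -1.1], "rot": [0, 0, 0]}]'

```text
t: 7.55
eef_pos: [0.4798, -0.1603, 0.0295]
tool_rot: [3.137, 0.096, 0.008]
force: [6.6, -14.6, -17.2]
opening: 0.128
grip_force: 40.0
```

```bash
python3 g.py .478 -.157 .031
```

```text
7.55 q [-0.35  0.57  1.99 -0.    0.57  1.17] eef [ 0.4798 -0.1603  0.0295] F [  6.6 -14.6 -17.2] op 11.2 39.984644651412964
d [-0.16 -0.34 -0.15] rot [ 0.004 -0.005 -0.   ]
```

The catch holds (17 N down-pull on the tool). Relaxing the load, then opening.

Emit:
step_arm --plan '[{"delta_pos": [0, 0.1, 0.05], "rot": [0, 0, 0]}, {"delta_pos": [0, 0.2, 0.1], "rot": [0, 0, 0]}, {"delta_pos": [0, 0.2, 0.1], "rot": [0, 0, 0]}, {"delta_pos": [0, 0.2, 0.1], "rot": [0, 0, 0]}, {"delta_pos": [0, 0.2, 0.1], "rot": [0, 0, 0]}, {"delta_pos": [0, 0.2, 0.1], "rot": [0, 0, 0]}, {"delta_pos": [0, 0.2, 0.1], "rot": [0, 0, 0]}, {"delta_pos": [0, 0.2, 0.1], "rot": [0, 0, 0]}]' --squeeze 15

```text
t: 8.35
eef_pos: [0.4791, -0.1601, 0.0296]
tool_rot: [3.139, 0.095, 0.005]
force: [4.1, 1.4, 4.9]
opening: 0.131
grip_force: 15.0
```

Emit:
step_arm --plan '[{"delta_pos": [0, 0, -0.03], "rot": [0, 0, 0]}, {"delta_pos": [0, 0, -0.03], "rot": [0, 0, 0]}, {"delta_pos": [0, 0, -0.03], "rot": [0, 0, 0]}, {"delta_pos": [0, 0, -0.03], "rot": [0, 0, 0]}, {"delta_pos": [0, 0, -0.03], "rot": [0, 0, 0]}, {"delta_pos": [0, 0, -0.03], "rot": [0, 0, 0]}, {"delta_pos": [0, 0, -0.03], "rot": [0, 0, 0]}, {"delta_pos": [0, 0, -0.03], "rot": [0, 0, 0]}]' --gripper 0.02

```text
t: 9.15
eef_pos: [0.4773, -0.1598, 0.0291]
tool_rot: [-3.14, -0.095, 0.0]
force: [0.7, -0.1, -0.2]
opening: 0.509
grip_force: 0.0
```

Emit:
step_arm --plan '[{"delta_pos": [0, 0, -0.5], "rot": [0, 0, 0]}, {"delta_pos": [0, 0, -1.5], "rot": [0, 0, 0]}, {"delta_pos": [0, 0, -3], "rot": [0, 0, 0]}, {"delta_pos": [0, 0, -5], "rot": [0, 0, 0]}, {"delta_pos": [0, 0, -8], "rot": [0, 0, 0]}, {"delta_pos": [0, 0, -11], "rot": [0, 0, 0]}, {"delta_pos": [0, 0, -14], "rot": [0, 0, 0]}, {"delta_pos": [0, 0, -15], "rot": [0, 0, 0]}]'

```text
t: 9.95
eef_pos: [0.4789, -0.1604, 0.1827]
tool_rot: [3.138, 0.095, 0.008]
force: [0.3, -0.9, 0.2]
opening: 0.509
grip_force: 0.0
```

```bash
python3 g.py .478 -.157 .18;python3 - <<'E'
from cell import cams
import cv2,numpy as np
cv2.imwrite("pics/a5.png",cv2.resize(cams.camera("scene")["frame"][160:280,200:430,::-1],(800,417),interpolation=2))
E
```

```text
9.95 q [-0.35  0.3   1.93  0.    0.91  1.16] eef [ 0.4789 -0.1604  0.1827] F [ 0.3 -0.9  0.2] op 44.8 0.0
d [-0.07 -0.34  0.27] rot [ 0.002 -0.005 -0.   ]
```

View pics/a5.png

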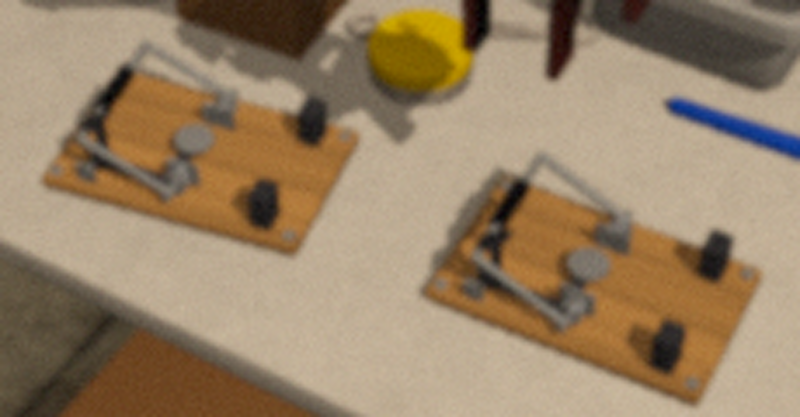

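Both traps are set: the bows lie at the back (sleeves at (115,90) and (510,200)) and the gripper is clear.

```bash
python3 -c "
from cell import robot
print(robot.hand_in())"
```

```text
the job is handed in; nothing more can be done
None
```

The sprung trap is set again with its catch alone holding the bow, the other trap is still set, and the job was handed in about 10 s into the 42 s limit.

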